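# Draw a trailer coupler off its ball and hold it up

### The arm

A 6-joint arm with a two-finger parallel gripper is mounted at the origin on the work surface. World frame = base frame: x ahead of the robot, y to its left, z up, the work surface at z = 0. Lengths are in mm, angles in rad, forces in N, time in s.
With the tool pointing down it reaches from about 350 to 775 mm from the base axis. Payload 7.3 kg.
Tool frame: the origin (TCP) lies between the finger pads; the fingertips stand 25 mm ahead of it and the grasp point (between the pads) lies 6 mm ahead of it; z points along the fingers, y is the line along which they close (so a half turn about z gives the same grasp; the last joint's range is limited). The gripper opens to 92 mm and grips with 3 to 60 N. Pads are 19 mm wide; open, the fingers measure 130 mm over their backs; the gripper's body (75 mm by 190 mm) begins 47 mm behind the grasp point.
Start: joints at [-1.285, 0.342, 1.524, -0, 1.275, -0.146], TCP at [219.739, -476.82, 251.741] pointing down, gripper open.
Joint ranges: [-2.53, 2.53], [-0.77, 2.02], [0.04, 2.7], [-1, 4.14], [0.28, 2.66], [-3.11, 3.11]. Speed limits (rad/s): [2.57, 2.57, 3.14, 3.14, 3.14, 3.14].

### API

Orientations are given as [roll, pitch, yaw] about the fixed x, y, z axes, in that order (R = Rz(yaw) Ry(pitch) Rx(roll)).
In Python, from plant import bot gives the robot as it stands.
- The arm moves only by the tool play_rows, never from a script. Its argument "commands" is a list of rows, each an object of numbers: "x", "y", "z": the shift along the tool's x, y, z in m; "twist": the turn about the tool's z in degrees. In form: [{"x": .., "y": .., "z": .., "twist": ..}, ...]. A call has exactly 8 rows; each row is the pose to reach, as a shift and turn from the pose commanded when the call began, along the tool's axes at that moment; what a row does not reach only later rows make up. A row lasts 1/10 s, in which the tool goes at most 50 mm and 8.59 degrees, less where a joint would pass 70% of its speed; a pose out of reach is approached as far as the arm can. A call with a gripper value outside its range is refused whole. "jaw" is the closure, from 0 (fully open) to 1 (shut), set as the call begins (left out, the last holds). The fingers move at their own pace and stop on an object; the grip force is fixed at half the most. Time passes only in rows, so rows that repeat a pose let the fingers close, or fill a call up. It gives the time, the measured TCP pose, the force, the opening and the grip force at its end, in the units of the state.
- bot.get_obs(): the state, without advancing time (a new reading comes with each control period).
- bot.capture(name): name is "side" or "top" or "wrist"; returns a dict with "pixels" (400x640x3 uint8, red, green, blue), "fx", "fy", "cx", "cy" (pixels), "eye" and "rotation" of the camera in the world. Camera axes: x right, y down, z forward; pixel columns grow to the right and rows downward; lengths in mm; the calibration is good to about 2 mm. A picture is of the moment at which its call begins. There is no depth.
- bot.close_job(): hands the job in; it is judged then, once.
The state is a dict: "time": time; "joint_positions": joint angles; "dq": joint speeds; "tau": joint torques, N m; "tool_pos": TCP position; "tcp_rot": TCP orientation; "contact_force": force on the tool from outside, world axes, zero at the start; "moment": the same for the moment, N m; "grip_width": finger opening in mm; "finger_force": force on a finger pad.
Only numpy, scipy, OpenCV 4.12 (cv2) and the standard library are available. Lean on these libraries where they do the work, as an engineer would, in place of code of your own. Each camera call takes 0.05 s, during which the arm holds its last target. There are 200 camera calls.

### The job

Push the carrier along the bench slide to the left until it clicks into the notch of the next station. There, pull the coupler's latch sideways by its upright fin, against its spring, towards the robot side of the slide, and lift the coupler with its tongue stub off the ball. Finish while holding it: raised about a hand's breadth (10 cm), level and still over the ball, gripped and at rest, with the carrier still in its notch; leave the other things on the bench alone.

Things in the scene. Friction and masses are not known exactly. Their poses are not given: they have to be found in the camera images.
- rail: Slide fixed on the bench: plywood base 180 x 600 x 12 mm, aluminium guide beam 56 mm wide along its middle, top 32 mm above the bench. Origin on the bench, mid beam. +y along the beam in the direction of travel (about the robot's left), +x away from the robot, z up. A detent strip runs at x = 62 mm, its top 24 mm high.
- station (a point): Where the carrier's mark lies when the carrier is in the notch: beam top, 100 mm to +y of the slide's origin; axes as the slide's. The notch is the gap between two round cross ridges, 3 mm high, 16 mm apart, on the detent strip; a dark upright tab (x = 80 mm, 46 mm high) marks it; an end stop on the strip halts the carrier 18 mm past it.
- carrier_mark (a point): Middle of the underside of the carrier, a grey plate 90 (x) x 240 (y) x 12 mm that only slides along the beam, always 32 mm above the bench; axes as the slide's. Starts 120 to 190 mm short (-y) of the station. Friction 2 N; a spring plunger needs about 10 N (20 if fast) to cross the notch's first ridge, then centres it within 1 to 2 mm; the second ridge takes as much.
- push_plate (a point): Centre of the rear (-y) face of the carrier's upright plywood push plate, 60 mm wide (x), 63 mm tall, 8 mm thick; 120 mm behind and 43.5 mm above the carrier's mark, 75 mm above the bench. The coupler begins 73 mm in front of this face. Axes as the slide's.
- carrier: The whole carrier: plate, push plate, ball mount, plunger boss on its +x side, and a plywood saddle 70 to 100 mm ahead (+y) of the mark that carries the tongue stub between cheeks 12 mm high. Origin at the carrier mark.
- ball (a point): Centre of the steel hitch ball, 32 mm diameter, flat underside 4 mm below the centre, on an 11 mm neck; fixed to the carrier 25 mm behind (-y) and 57 mm above its mark. Axes as the slide's.
- coupler: Loose coupler, 0.4 to 0.8 kg with latch: dark steel housing 44 x 44 x 37 mm over the ball, square steel tongue stub 28 x 24 x 115 mm to its +y. Origin at the socket centre, which is the ball's centre when coupled; axes then as the slide's. Centre of mass about 25 mm to +y. 2 mm of play. While the latch is closed its tooth under the ball holds it down.
- latch (a joint): Pull of the latch in m along the coupler's -x (towards the robot): 0 closed (start), 0.014 full. The spring resists with 6 N, 10 N at full pull, and closes it by itself. From 0.010 on the tooth is clear and the coupler lifts while the latch is kept pulled; once off the ball the spring draws the hanging coupler up to 14 mm sideways under the held fin, which is harmless.
- latch_fin (a point): Centre of the latch's upright black fin, the grip for pulling and lifting: 10 mm thick (coupler's x), 44 mm long (y), 36 mm tall, on a steel slide plate 54 x 54 mm that begins 18 mm below this point. When closed it is 25 mm to +y of and 44 mm above the coupler's origin, over the centre of mass. Axes as the coupler's.
- tin: Bystander: closed metal tin, 68 mm diameter, 85 mm tall; origin at the centre of its underside.
- jar: Bystander: open glass, 76 mm diameter, 90 mm tall; origin at the centre of its underside.
- sanding_block: Bystander: wooden block 70 x 110 x 32 mm; origin at the centre of its underside.
Not all that is in view belongs to the job. Of the things like the coupler, leave any that is turquoise; of the rest the smaller one is meant.

How it is judged (in metres and radians):
On the way, in this order (a step that is already met when the one before it is completed fails the run):
1. the carrier rests in the station's notch (within 4 mm), the coupler still on its ball (y of carrier_mark in the frame of station between -0.004 and 0.004 m and distance between coupler and ball below 0.007 m and linear speed of carrier below 0.02 m/s), for 0.3 s.
2. the latch is pulled at least 9 mm while the coupler still sits on its ball and the carrier stays in the notch (y of carrier_mark in the frame of station between -0.004 and 0.004 m and distance between coupler and ball below 0.007 m and value of joint latch above 0.009 m), for 0.1 s.
3. the coupler is lifted clear of the ball (y of carrier_mark in the frame of station between -0.004 and 0.004 m and z of coupler in the frame of ball above 0.06 m), for 0.1 s.
At the end, for the whole second after the job is handed in: The coupler hangs in the gripper (fingers press on it with over 3 N), 70 to 170 mm above its seat on the ball and within 50 mm of it sideways, tilted less than 0.3 rad, slower than 30 mm/s, touching neither carrier nor slide; the carrier is within 4 mm of its notch (y of carrier_mark in the frame of station between -0.004 and 0.004 m and z of coupler in the frame of ball between 0.07 and 0.17 m and horizontal distance between coupler and ball below 0.05 m and angle between coupler's own z axis and vertical below 0.3 rad and contact force between the fingers and coupler above 3 N and contact force between coupler and carrier below 0.2 N and contact force between coupler and rail below 0.2 N and linear speed of coupler below 0.03 m/s); the arm keeps its last pose, push and grip.
It fails at once if a bystander is moved more than 25 mm (distance of any of tin, jar, sanding_block from where it was at the start of the episode above 0.025 m).
It fails at once if the coupler comes off its ball while the carrier is away from the notch (z of coupler in the frame of ball above 0.02 m and not (y of carrier_mark in the frame of station between -0.012 and 0.012 m)).
It also fails if it takes over 61 s, if anything falls off the work surface, if the arm or the gripper's body presses on something with over 40 N, if the wrist force passes 120 N, or if a joint passes its speed limit or range.

## Working session

There is one attempt and no reset: what is moved stays moved. The work goes in short steps, Python scripts to look and compute and a tool call to move; the robot and the scene stay as the last step left them, time stands still between calls to the robot, and variables do not carry over. Pictures are saved under pics/ and viewed, at most 10 in all, crops included, and the job is handed in when it is done.

Besides the shell and the picture viewer there is one more tool, called after "Call:" as name(argument=value, ...), one argument or row to a line, values as JSON. play_rows: Moves the arm, as the interface text tells. Its arguments: {"type":"object","properties":{"commands":{"type":"array"},"jaw":{"type":"number"}},"required":["commands"]}

```bash
mkdir -p pics; cat > h.py <<'E'
import numpy as np, cv2
from plant import bot
def snap(n,f):
    c=bot.capture(n); cv2.imwrite('pics/'+f,cv2.cvtColor(c['pixels'],cv2.COLOR_RGB2BGR)); np.save('pics/'+f+'.npy',c,allow_pickle=True); return c
def load(f): return np.load('pics/'+f+'.npy',allow_pickle=True).item()
def ray(c,u,v):
    d=np.array(c['rotation'])@np.array([(u-c['cx'])/c['fx'],(v-c['cy'])/c['fy'],1]); return np.array(c['eye']),d
def plane(c,u,v,z):
    e,d=ray(c,u,v); return (e+d*(z-e[2])/d[2]).round(1)
def proj(c,p):
    q=np.array(c['rotation']).T@(np.array(p)-c['eye']); return (round(c['cx']+c['fx']*q[0]/q[2],1),round(c['cy']+c['fy']*q[1]/q[2],1))
E
python3 - <<'E'
from h import *
a=snap('top','top1.png');b=snap('side','side1.png')
for c in(a,b):print(c['eye'],np.array(c['rotation']).round(3).tolist(),c['fx'],c['cx'],c['cy'])
print(bot.get_obs())
E
```

```text
[ 246.66154515  -99.89691841 1647.85798868] [-2.956, 0.013, -1.574] 493.3914911955225 321.99668873212755 199.42709352497508
[ 39.37137004 741.41471502 870.80046174] [-2.232, -0.004, -2.636] 441.3328875114935 315.45458247541234 193.61341281505673
{'time': 0.1, 'joint_positions': array([-1.28500790e+00,  3.42657470e-01,  1.52491051e+00, -2.34286720e-06,
        1.27542765e+00, -1.46007900e-01]), 'dq': array([ 0.00180144, -0.00075023, -0.00289635, -0.0001033 , -0.00124138,
        0.0012788 ]), 'tau': array([ 2.14478932e-03, -4.32005739e+01, -2.44694620e+01,  7.19344709e-02,
        5.26243402e-02, -5.62675666e-05]), 'tool_pos': array([ 219.63516941, -476.48347165,  251.11598431]), 'tcp_rot': array([-3.14020428e+00, -2.01902049e-04,  4.31796868e-01]), 'contact_force': array([ 0.37526811,  0.46527133, -0.59989698]), 'moment': array([-0.04613419, -0.03190547,  0.01432174]), 'finger_force': 0.0, 'grip_width': 91.56092634264158}
```

```bash
sed -i "s/np.array(c\['rotation'\])/rot(c)/" h.py; cat >> h.py <<'E'
from scipy.spatial.transform import Rotation as R
def rot(c):return R.from_euler('xyz',c['rotation']).as_matrix()
E
python3 - <<'E'
from h import *
print(proj(load('top1.png'),[220,-476,250]),proj(load('side1.png'),[220,-476,250]))
E
```

```text
(np.float64(464.7), np.float64(301.6)) (np.float64(462.0), np.float64(119.7))
```

View pics/top1.png

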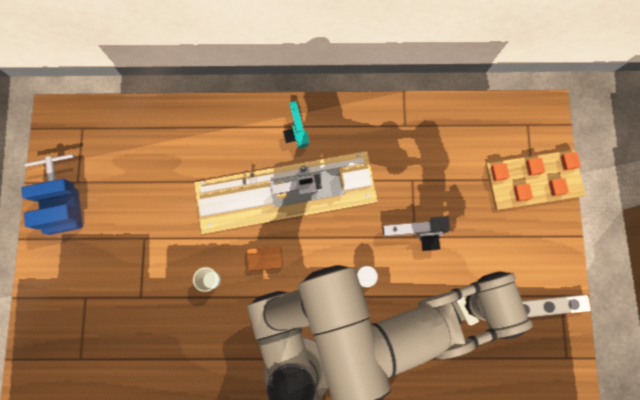

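View pics/side1.png

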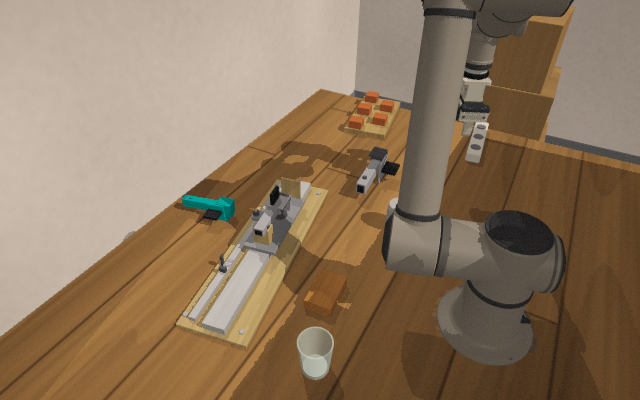

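```bash
python3 - <<'E'
from h import *
a=cv2.imread('pics/top1.png')[135:245,185:385];b=cv2.imread('pics/side1.png')[170:350,170:340]
cv2.imwrite('pics/c1.png',cv2.resize(a,None,fx=4,fy=4,interpolation=2))
cv2.imwrite('pics/c2.png',cv2.resize(b,None,fx=3.3,fy=3.3,interpolation=2))
c=load('top1.png')
for p in [(195,182),(370,152),(377,200),(203,232)]:print(plane(c,*p,12))
E
```

```text
[617.7 353.2  12. ]
[ 719.3 -244.8   12. ]
[ 551.6 -264.8   12. ]
[446.2 318.8  12. ]
```

View pics/c1.png

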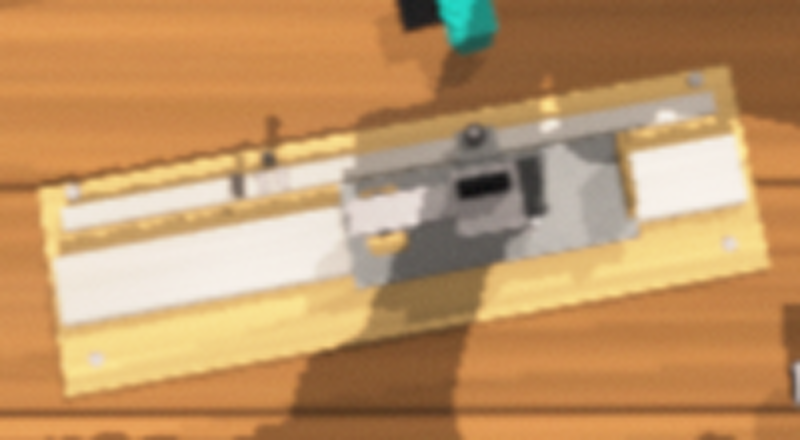

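View pics/c2.png

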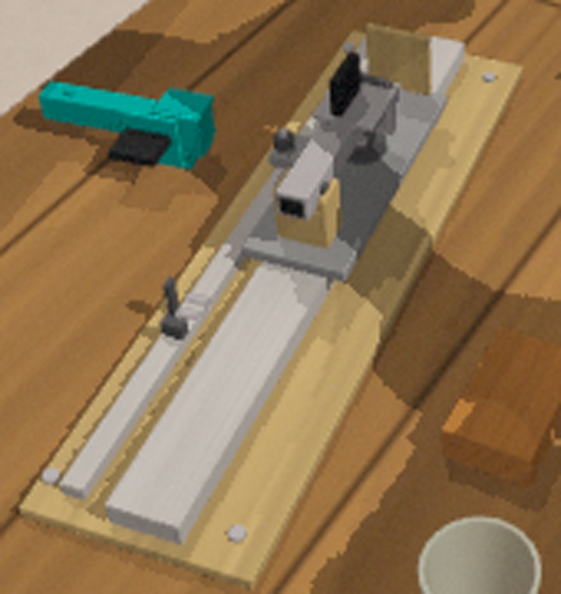

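```bash
python3 - <<'E'
from h import *
c=load('top1.png');s=load('side1.png')
P=lambda u,v,z:plane(c,184.6+u/4,134.6+v/4,z)
S=lambda u,v,z:plane(s,169.65+u/3.3,169.65+v/3.3,z)
K=[P(40,188,12),P(730,68,12),P(768,265,12),P(66,396,12)]
print(*K); K=np.array(K); o=K.mean(0); y=(K[0]+K[3]-K[1]-K[2]); print(np.linalg.norm(y)/2,np.linalg.norm(K[0]-K[3]),np.linalg.norm(K[1]-K[2]))
y=y/np.linalg.norm(y); x=np.array([y[1],-y[0],0]); print('o',o,'yaw x',np.arctan2(x[1],x[0]))
def L(n,p): d=p-o; print(n,p,'local',round(d@x,1),round(d@y,1))
for n,p in dict(front1=P(345,180,44),front2=P(358,287,44),rearR=P(638,237,44),fin=P(483,185,151),boss=P(473,132,60),stop=P(238,184,30),tab=P(268,158,46),
 s_finTL=S(332,80,151),s_finTR=S(357,55,151),s_c1=S(22,512,12),s_c2=S(252,585,12),s_c3=S(522,68,12),s_front1=S(243,248,44),s_front2=S(347,272,44),s_ppTL=S(370,25,106.5),s_ppTR=S(432,42,106.5)).items(): L(n,p)
E
```

```text
[619.1 354.6  12. ] [ 720.8 -234.9   12. ] [ 548.7 -263.4   12. ] [440.9 324.9  12. ]
598.1436052487729 180.65804714985717 174.44385916391545
o [582.375  45.3    12.   ] yaw x 0.17603290050392442
front1 [617.   90.6  44. ] local 42.0 38.5
front2 [526.3  78.4  44. ] local -49.4 42.4
rearR [ 567.  -153.2   44. ] local -49.9 -192.7
fin [587.6 -29.6 151. ] local -8.0 -74.7
boss [653.4 -17.   60. ] local 59.0 -73.8
stop [617.4 182.4  30. ] local 58.5 128.8
tab [635.8 155.1  46. ] local 71.8 98.7
s_finTL [588.5  -9.5 151. ] local -3.6 -55.0
s_finTR [589.2 -47.4 151. ] local -9.5 -92.5
s_c1 [611.4 357.8  12. ] local 83.3 302.6
s_c2 [438.4 326.6  12. ] local -92.5 302.2
s_c3 [ 544.5 -260.4   12. ] local -90.8 -294.3
s_front1 [610.6  97.3  44. ] local 36.9 46.3
s_front2 [523.   79.1  44. ] local -52.5 43.7
s_ppTL [ 637.3 -139.6  106.5] local 21.7 -191.7
s_ppTR [ 575.8 -144.7  106.5] local -39.7 -185.9
```

Call:
play_rows(
  commands=[
    {"x": 0.03,"y": -0.006,"z": 0,"twist": -8},
    {"x": 0.06,"y": -0.012,"z": 0,"twist": -16},
    {"x": 0.09,"y": -0.018,"z": 0,"twist": -24},
    {"x": 0.12,"y": -0.024,"z": 0,"twist": -32},
    {"x": 0.15,"y": -0.03,"z": 0,"twist": -40},
    {"x": 0.18,"y": -0.036,"z": 0,"twist": -48},
    {"x": 0.21,"y": -0.042,"z": 0,"twist": -56},
    {"x": 0.24,"y": -0.048,"z": 0,"twist": -64},
  ],
  jaw=1,
)

```text
time: 0.9
tool_pos: [418.4, -331.8, 251.3]
tcp_rot: [-3.141, -0.001, 1.555]
contact_force: [-0.2, -0.4, 0.0]
grip_width: 32.2
finger_force: 0.0
```

Call:
play_rows(
  commands=[
    {"x": 0.02,"y": 0.028,"z": 0,"twist": -3},
    {"x": 0.04,"y": 0.056,"z": 0,"twist": -6},
    {"x": 0.06,"y": 0.084,"z": 0,"twist": -9},
    {"x": 0.085,"y": 0.112,"z": 0,"twist": -11.3},
    {"x": 0.105,"y": 0.14,"z": 0,"twist": -11.3},
    {"x": 0.125,"y": 0.168,"z": 0,"twist": -11.3},
    {"x": 0.148,"y": 0.197,"z": 0,"twist": -11.3},
    {"x": 0.148,"y": 0.197,"z": 0,"twist": -11.3},
  ],
)

```text
time: 1.7
tool_pos: [620.2, -185.9, 250.4]
tcp_rot: [3.141, -0.002, 1.75]
contact_force: [0.1, 0.1, 0.3]
grip_width: 0.3
finger_force: 0.0
```

```bash
python3 - <<'E'
from h import *
c=snap('wrist','w1.png'); print(bot.get_obs()['tool_pos'],bot.get_obs()['tcp_rot'],c['eye'],c['rotation'])
for p in [(611.6,-147.7,106.5),(577.5+13,44.4-74,151),(577.5+13.1-44.3-21,44.4-73.9-7.9+118.2,44)]:print(proj(c,p))
E
```

```text
[ 618.70712418 -187.44218293  250.4831419 ] [-3.14030903e+00 -8.98349433e-04  1.74917341e+00] [ 605.3867924  -109.15214606  383.11588326] [ 2.84779213e+00 -2.47021474e-04  1.80780349e-01]
(np.float64(320.0), np.float64(144.9))
(np.float64(320.4), np.float64(-59.4))
(np.float64(261.3), np.float64(-189.1))
```

View pics/w1.png

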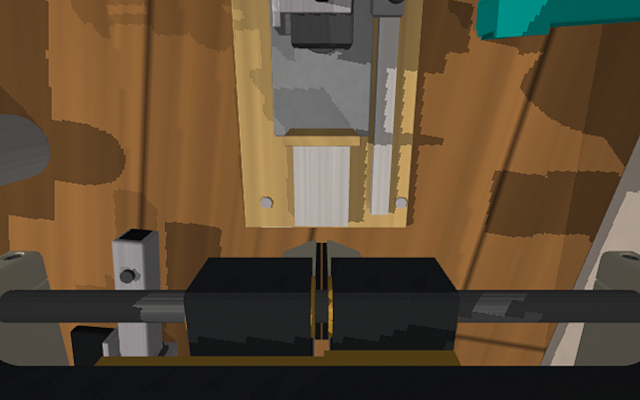

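Call:
play_rows(
  commands=[
    {"x": 0,"y": 0,"z": 0.025,"twist": 0},
    {"x": 0,"y": 0,"z": 0.05,"twist": 0},
    {"x": 0,"y": 0,"z": 0.075,"twist": 0},
    {"x": 0,"y": 0,"z": 0.1,"twist": 0},
    {"x": 0,"y": 0,"z": 0.125,"twist": 0},
    {"x": 0,"y": 0,"z": 0.15,"twist": 0},
    {"x": 0,"y": 0,"z": 0.165,"twist": 0},
    {"x": 0,"y": 0,"z": 0.165,"twist": 0},
  ],
)

```text
time: 2.55
tool_pos: [615.9, -189.3, 84.4]
tcp_rot: [-3.137, -0.002, 1.745]
contact_force: [-0.7, 0.8, -0.1]
grip_width: 0.3
finger_force: 0.0
```

Call:
play_rows(
  commands=[
    {"x": 0.005,"y": 0,"z": 0,"twist": 0},
    {"x": 0.01,"y": 0,"z": 0,"twist": 0},
    {"x": 0.015,"y": 0,"z": 0,"twist": 0},
    {"x": 0.02,"y": 0,"z": 0,"twist": 0},
    {"x": 0.025,"y": 0,"z": 0,"twist": 0},
    {"x": 0.03,"y": 0,"z": 0,"twist": 0},
    {"x": 0.035,"y": 0,"z": 0,"twist": 0},
    {"x": 0.04,"y": 0,"z": 0,"twist": 0},
  ],
)

```text
time: 3.35
tool_pos: [611.0, -149.8, 87.0]
tcp_rot: [3.141, 0.001, 1.746]
contact_force: [0.2, -3.1, 1.4]
grip_width: 0.5
finger_force: 1.2
```

Call:
play_rows(
  commands=[
    {"x": 0.008,"y": 0,"z": 0,"twist": 0},
    {"x": 0.016,"y": 0,"z": 0,"twist": 0},
    {"x": 0.024,"y": 0,"z": 0,"twist": 0},
    {"x": 0.032,"y": 0,"z": 0,"twist": 0},
    {"x": 0.04,"y": 0,"z": 0,"twist": 0},
    {"x": 0.048,"y": 0,"z": 0,"twist": 0},
    {"x": 0.056,"y": 0,"z": 0,"twist": 0},
    {"x": 0.062,"y": 0,"z": 0,"twist": 0},
  ],
)

```text
time: 4.15
tool_pos: [599.9, -87.8, 86.7]
tcp_rot: [-3.141, -0.0, 1.746]
contact_force: [0.1, -1.5, 0.2]
grip_width: 0.6
finger_force: 1.2
```

Call:
play_rows(
  commands=[
    {"x": 0.008,"y": 0,"z": 0,"twist": 0},
    {"x": 0.016,"y": 0,"z": 0,"twist": 0},
    {"x": 0.024,"y": 0,"z": 0,"twist": 0},
    {"x": 0.032,"y": 0,"z": 0,"twist": 0},
    {"x": 0.04,"y": 0,"z": 0,"twist": 0},
    {"x": 0.048,"y": 0,"z": 0,"twist": 0},
    {"x": 0.054,"y": 0,"z": 0,"twist": 0},
    {"x": 0.058,"y": 0,"z": 0,"twist": 0},
  ],
)

```text
time: 4.95
tool_pos: [589.7, -30.9, 86.6]
tcp_rot: [-3.141, -0.0, 1.746]
contact_force: [0.5, -2.2, -0.2]
grip_width: 0.5
finger_force: 1.1
```

```bash
python3 - <<'E'
from h import *
c=snap('top','top2.png'); snap('side','side2.png');o=bot.get_obs();print(o['tool_pos'],o['contact_force'])
a=cv2.imread('pics/top2.png')[135:245,185:385];b=cv2.imread('pics/side2.png')[190:310,180:320]
a=cv2.resize(a,None,fx=3,fy=3,interpolation=2);b=cv2.resize(b,(600*140//140,514//2*2),interpolation=2)[:,:,:]
b=cv2.resize(b,(308,264));cv2.imwrite('pics/d1.png',np.vstack([cv2.resize(a,(600,330)),cv2.copyMakeBorder(b,0,0,0,292,0)]))
E
```

```text
[589.65925651 -30.70611512  86.52194606] [-0.71260842  0.99146239 -0.14464334]
```

View pics/d1.png

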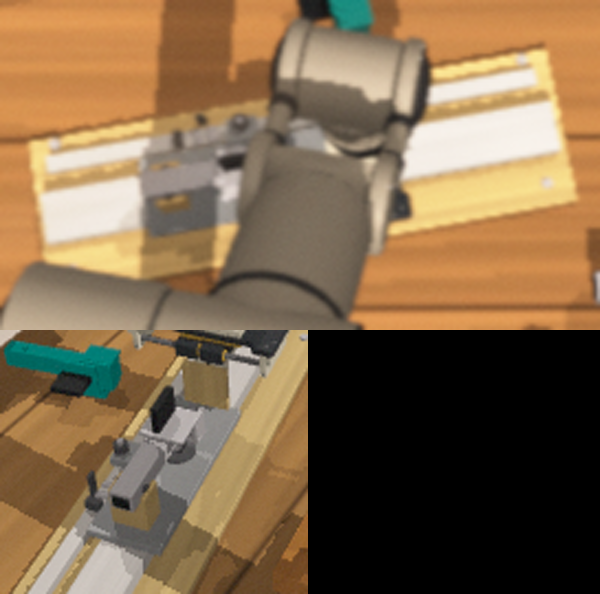

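Call:
play_rows(
  commands=[
    {"x": 0.005,"y": 0,"z": 0,"twist": 0},
    {"x": 0.01,"y": 0,"z": 0,"twist": 0},
    {"x": 0.015,"y": 0,"z": 0,"twist": 0},
    {"x": 0.019,"y": 0,"z": 0,"twist": 0},
    {"x": 0.022,"y": 0,"z": 0,"twist": 0},
    {"x": 0.024,"y": 0,"z": 0,"twist": 0},
    {"x": 0.026,"y": 0,"z": 0,"twist": 0},
    {"x": 0.028,"y": 0,"z": 0,"twist": 0},
  ],
)

```text
time: 5.85
tool_pos: [585.0, -4.0, 86.6]
tcp_rot: [-3.141, 0.0, 1.746]
contact_force: [0.1, -1.9, -0.1]
grip_width: -0.1
finger_force: 1.1
```

```bash
python3 - <<'E'
from h import *
o0=np.array([577.5,44.4,12]);y=np.array([-.175,.985,0]);x=np.array([.985,.175,0])
c=load('top2.png')
for u,v,z in[(140,160,44),(150,235,44),(240,122,60),(200,118,46)]:
  d=plane(c,184.7+u/3,134.7+v/3,z)-o0;print(d@x,d@y)
s=load('side2.png')
for u,v,z in[(85,525,44),(155,550,44),(152,405,151),(172,388,151),(92,472,46)]:
  d=plane(s,179.7+u*140/308,189.7+(v-330)*120/264,z)-o0;print(d@x,d@y)
t=bot.get_obs();print(t['tool_pos'],t['contact_force'],(t['tool_pos']-o0)@y)
E
```

```text
42.488500000000016 172.8075
-43.025500000000015 174.1815
60.902999999999956 55.12400000000001
77.23350000000002 99.57249999999999
47.621499999999976 171.3875
-41.126000000000026 178.01
3.3279999999999568 71.34800000000003
-5.485000000000001 37.757
78.44850000000002 97.8325
[584.97331085  -3.97889882  86.63793299] [ 0.14904489 -1.92447787 -0.09061735] -48.96104473851873
```

Call:
play_rows(
  commands=[
    {"x": 0.001,"y": 0,"z": 0,"twist": 0},
    {"x": 0.002,"y": 0,"z": 0,"twist": 0},
    {"x": 0.003,"y": 0,"z": 0,"twist": 0},
    {"x": 0.004,"y": 0,"z": 0,"twist": 0},
    {"x": 0.005,"y": 0,"z": 0,"twist": 0},
    {"x": 0.006,"y": 0,"z": 0,"twist": 0},
    {"x": 0.007,"y": 0,"z": 0,"twist": 0},
    {"x": 0.007,"y": 0,"z": 0,"twist": 0},
  ],
)

```text
time: 6.65
tool_pos: [583.8, 2.2, 86.7]
tcp_rot: [-3.141, 0.001, 1.746]
contact_force: [-0.3, -4.1, -1.6]
grip_width: 0.4
finger_force: 2.2
```

Call:
play_rows(
  commands=[
    {"x": 0.0005,"y": 0,"z": 0,"twist": 0},
    {"x": 0.001,"y": 0,"z": 0,"twist": 0},
    {"x": 0.0015,"y": 0,"z": 0,"twist": 0},
    {"x": 0.002,"y": 0,"z": 0,"twist": 0},
    {"x": 0.0025,"y": 0,"z": 0,"twist": 0},
    {"x": 0.003,"y": 0,"z": 0,"twist": 0},
    {"x": 0.003,"y": 0,"z": 0,"twist": 0},
    {"x": 0.003,"y": 0,"z": 0,"twist": 0},
  ],
)

```text
time: 7.45
tool_pos: [583.5, 6.4, 86.9]
tcp_rot: [3.141, -0.001, 1.746]
contact_force: [-0.1, -0.3, -0.4]
grip_width: 0.5
finger_force: 0.0
```

Call:
play_rows(
  commands=[
    {"x": -0.01,"y": 0,"z": 0,"twist": 0},
    {"x": -0.02,"y": 0,"z": 0,"twist": 0},
    {"x": -0.03,"y": 0,"z": -0.02,"twist": 0},
    {"x": -0.04,"y": 0,"z": -0.05,"twist": 0},
    {"x": -0.04,"y": 0,"z": -0.08,"twist": 0},
    {"x": -0.04,"y": 0,"z": -0.11,"twist": 0},
    {"x": -0.04,"y": 0,"z": -0.14,"twist": 0},
    {"x": -0.04,"y": 0,"z": -0.14,"twist": 0},
  ],
  jaw=0,
)

```text
time: 8.25
tool_pos: [592.4, -34.8, 231.5]
tcp_rot: [3.133, 0.003, 1.745]
contact_force: [-0.2, -0.2, 0.6]
grip_width: 59.8
finger_force: 0.0
```

```bash
python3 - <<'E'
from h import *
c=snap('wrist','w3.png'); snap('side','side3.png');o=bot.get_obs();print(o['tool_pos'],o['tcp_rot'])
a=cv2.resize(cv2.imread('pics/w3.png')[0:300,120:520],(400,300));b=cv2.imread('pics/side3.png')[190:310,180:320]
b=cv2.resize(b,None,fx=2.5,fy=2.5,interpolation=2)
cv2.imwrite('pics/d3.png',np.hstack([a,b]))
E
```

```text
[590.47405574 -34.29168729 227.12533766] [3.14029241e+00 5.08379062e-04 1.74534135e+00]
```

View pics/d3.png

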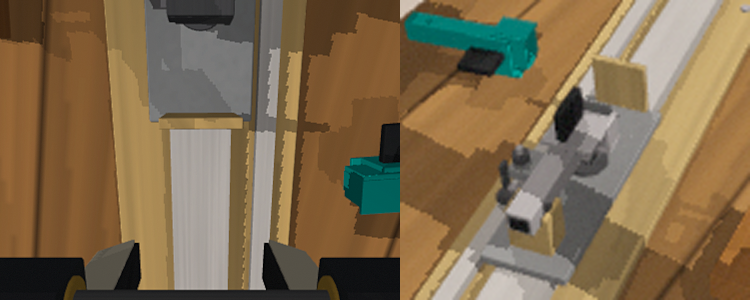

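```bash
python3 - <<'E'
from h import *
o0=np.array([577.5,44.4,0]);y=np.array([-.175,.985,0]);x=np.array([.985,.175,0])
c=load('w3.png');s=load('side3.png')
print('pred',proj(c,o0-20*y+[0,0,106.5]))
def L(p): d=p-o0;print(p,round(d@x,1),round(d@y,1))
L(plane(c,321.5,128,106.5)); L(plane(c,280,128,106.5)); L(plane(c,363,128,106.5))
for u,v,z in[(477,255,44),(573,278,44),(559,105,151),(581,87,151)]:L(plane(s,179.7+(u-400)/2.5,189.7+v/2.5,z))
E
```

```text
pred (np.float64(319.6), np.float64(117.4))
[583.6  17.7 106.5] 1.3 -27.4
[554.6  12.5 106.5] -28.1 -27.4
[612.7  22.8 106.5] 30.9 -27.4
[584.3 263.1  44. ] 45.0 214.2
[489.  240.8  44. ] -52.8 208.9
[563.1 144.7 151. ] 3.4 101.3
[559.8 113.4 151. ] -5.4 71.1
```

Call:
play_rows(
  commands=[
    {"x": 0.01,"y": 0,"z": -0.01,"twist": 0},
    {"x": 0.03,"y": 0,"z": -0.03,"twist": 0},
    {"x": 0.05,"y": 0,"z": -0.05,"twist": 0},
    {"x": 0.07,"y": 0,"z": -0.06,"twist": 0},
    {"x": 0.08,"y": 0,"z": -0.06,"twist": 0},
    {"x": 0.08,"y": 0,"z": -0.06,"twist": 0},
    {"x": 0.08,"y": 0,"z": -0.06,"twist": 0},
    {"x": 0.08,"y": 0,"z": -0.06,"twist": 0},
  ],
)

```text
time: 9.15
tool_pos: [576.2, 44.4, 285.6]
tcp_rot: [-3.14, -0.0, 1.745]
contact_force: [-0.2, 0.1, -0.3]
grip_width: 91.7
finger_force: 0.0
```

```bash
python3 - <<'E'
from h import *
c=snap('wrist','w4.png');o=bot.get_obs();print(o['tool_pos'],o['tcp_rot'])
cv2.imwrite('pics/d4.png',cv2.resize(cv2.imread('pics/w4.png')[0:300,160:560],(800,600),interpolation=2))
E
```

```text
[576.24853911  44.41091518 285.81654036] [-3.14003820e+00 -3.01344498e-05  1.74506634e+00]
```

View pics/d4.png

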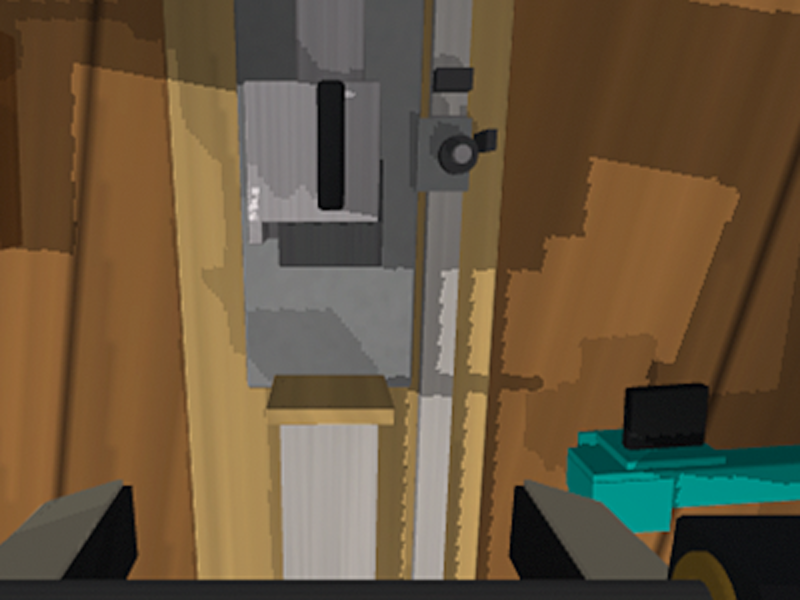

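```bash
python3 - <<'E'
from h import *
o0=np.array([577.5,44.4,0]);y=np.array([-.175,.985,0]);x=np.array([.985,.175,0])
c=load('w4.png')
def L(n,u,v,z): p=plane(c,159.75+u/2,v/2-.25,z);d=p-o0;print(n,z,p,round(d@x,1),round(d@y,1))
for u in(267,330,393):L('plate',u,410,106.5)
L('fin top back',329,209,151);L('fin top front',331,81,151);L('slideplate rear',315,221,115);L('slideplate front',315,82,115)
L('plateRearR',413,388,44);L('plateRearL',248,387,44)
L('tab in',476,150,46);L('tab top',496,128,46);L('tab b',496,150,46)
for z in(40,50,60):L('bossfront',450,117,z);L('bossrear',440,190,z)
for z in(24,35,45):L('stoprear',453,91,z);L('stopfront',453,68,z)
L('railR',485,579,12);L('railR',513,10,12);L('railL',165,10,12);L('railL',197,579,12)
E
```

```text
plate 106.5 [553.5  19.1 106.5] -28.1 -20.7
plate 106.5 [582.   24.2 106.5] 0.9 -20.7
plate 106.5 [610.4  29.3 106.5] 29.8 -20.6
fin top back 151 [565.2 113.2 151. ] -0.1 69.9
fin top front 151 [558.3 155.3 151. ] 0.5 112.6
slideplate rear 115 [560.8 106.4 115. ] -5.6 64.0
slideplate front 115 [551.7 158.4 115. ] -5.5 116.8
plateRearR 44 [628.3  25.   44. ] 46.6 -28.0
plateRearL 44 [539.6   9.8  44. ] -43.4 -27.4
tab in 46 [632.8 150.3  46. ] 73.0 94.6
tab top 46 [640.  161.9  46. ] 82.1 104.8
tab b 46 [642.5 152.   46. ] 82.9 94.6
bossfront 40 [617.6 163.5  40. ] 60.3 110.3
bossrear 40 [620.4 128.8  40. ] 57.0 75.6
bossfront 50 [616.2 162.4  50. ] 58.8 109.5
bossrear 50 [618.9 128.7  50. ] 55.5 75.8
bossfront 60 [614.7 161.3  60. ] 57.1 108.6
bossrear 60 [617.4 128.5  60. ] 54.0 75.9
stoprear 24 [618.7 177.6  24. ] 63.9 124.0
stopfront 24 [616.2 188.1  24. ] 63.3 134.8
stoprear 35 [617.1 176.1  35. ] 62.1 122.8
stopfront 35 [614.7 186.3  35. ] 61.5 133.3
stoprear 45 [615.7 174.6  45. ] 60.4 121.6
stopfront 45 [613.4 184.6  45. ] 59.9 131.8
railR 12 [ 706.7 -100.2   12. ] 102.0 -165.0
railR 12 [641.9 221.9  12. ] 94.5 163.6
railL 12 [466.9 190.9  12. ] -83.3 163.7
railL 12 [ 523.9 -132.9   12. ] -83.8 -165.3
```

Call:
play_rows(
  commands=[
    {"x": -0.02,"y": 0,"z": 0,"twist": 0},
    {"x": -0.045,"y": 0,"z": 0,"twist": 0},
    {"x": -0.07,"y": 0,"z": 0.02,"twist": 0},
    {"x": -0.08,"y": 0,"z": 0.05,"twist": 0},
    {"x": -0.08,"y": 0,"z": 0.09,"twist": 0},
    {"x": -0.08,"y": 0,"z": 0.13,"twist": 0},
    {"x": -0.08,"y": 0,"z": 0.17,"twist": 0},
    {"x": -0.08,"y": 0,"z": 0.2,"twist": 0},
  ],
  jaw=1,
)

```text
time: 10.0
tool_pos: [589.1, -34.3, 83.8]
tcp_rot: [-3.139, -0.001, 1.745]
contact_force: [-0.1, 0.0, 0.4]
grip_width: 32.3
finger_force: 0.0
```

Call:
play_rows(
  commands=[
    {"x": 0.01,"y": 0,"z": 0,"twist": 0},
    {"x": 0.02,"y": 0,"z": 0,"twist": 0},
    {"x": 0.03,"y": 0,"z": 0,"twist": 0},
    {"x": 0.036,"y": 0,"z": 0,"twist": 0},
    {"x": 0.038,"y": 0,"z": 0,"twist": 0},
    {"x": 0.039,"y": 0,"z": 0,"twist": 0},
    {"x": 0.04,"y": 0,"z": 0,"twist": 0},
    {"x": 0.04,"y": 0,"z": 0,"twist": 0},
  ],
)

```text
time: 10.8
tool_pos: [583.4, 5.7, 86.9]
tcp_rot: [3.141, 0.0, 1.746]
contact_force: [-0.4, 0.3, -1.1]
grip_width: 0.5
finger_force: 0.0
```

Call:
play_rows(
  commands=[
    {"x": 0.0005,"y": 0,"z": 0,"twist": 0},
    {"x": 0.001,"y": 0,"z": 0,"twist": 0},
    {"x": 0.0015,"y": 0,"z": 0,"twist": 0},
    {"x": 0.002,"y": 0,"z": 0,"twist": 0},
    {"x": 0.002,"y": 0,"z": 0,"twist": 0},
    {"x": 0.002,"y": 0,"z": 0,"twist": 0},
    {"x": 0.002,"y": 0,"z": 0,"twist": 0},
    {"x": 0.002,"y": 0,"z": 0,"twist": 0},
  ],
)

```text
time: 11.6
tool_pos: [582.9, 7.9, 86.7]
tcp_rot: [3.142, -0.0, 1.746]
contact_force: [0.3, -0.1, 0.2]
grip_width: 0.3
finger_force: 0.0
```

Call:
play_rows(
  commands=[
    {"x": 0.0005,"y": 0,"z": 0,"twist": 0},
    {"x": 0.001,"y": 0,"z": 0,"twist": 0},
    {"x": 0.0015,"y": 0,"z": 0,"twist": 0},
    {"x": 0.002,"y": 0,"z": 0,"twist": 0},
    {"x": 0.002,"y": 0,"z": 0,"twist": 0},
    {"x": 0.002,"y": 0,"z": 0,"twist": 0},
    {"x": 0.002,"y": 0,"z": 0,"twist": 0},
    {"x": 0.002,"y": 0,"z": 0,"twist": 0},
  ],
)

```text
time: 12.4
tool_pos: [582.6, 9.7, 86.7]
tcp_rot: [-3.142, 0.0, 1.746]
contact_force: [-0.1, 0.5, -0.0]
grip_width: 0.2
finger_force: 0.0
```

Call:
play_rows(
  commands=[
    {"x": 0.0005,"y": 0,"z": 0,"twist": 0},
    {"x": 0.001,"y": 0,"z": 0,"twist": 0},
    {"x": 0.0015,"y": 0,"z": 0,"twist": 0},
    {"x": 0.0015,"y": 0,"z": 0,"twist": 0},
    {"x": 0.0015,"y": 0,"z": 0,"twist": 0},
    {"x": 0.0015,"y": 0,"z": 0,"twist": 0},
    {"x": 0.0015,"y": 0,"z": 0,"twist": 0},
    {"x": 0.0015,"y": 0,"z": 0,"twist": 0},
  ],
)

```text
time: 13.2
tool_pos: [582.4, 11.2, 86.7]
tcp_rot: [3.142, 0.0, 1.746]
contact_force: [0.3, -0.8, 0.7]
grip_width: 0.4
finger_force: 0.0
```

```bash
python3 - <<'E'
from h import *
s=snap('side','side4.png');s3=load('side3.png')
g=lambda c:cv2.cvtColor(c['pixels'],cv2.COLOR_RGB2GRAY)
a,b=g(s3),g(s)
def m(u0,v0,u1,v1):
  t=a[v0:v1,u0:u1]; r=cv2.matchTemplate(b[v0-12:v1+12,u0-12:u1+12],t,cv2.TM_CCOEFF_NORMED); _,k,_,l=cv2.minMaxLoc(r)
  x,y=l; f=lambda p,q,w:(p-w)/(2*(p-2*q+w))
  return round(k,3),x-12+f(r[y,x-1],k,r[y,x+1]),y-12+f(r[y-1,x],k,r[y+1,x])
print('stub end',m(220,262,242,284)); print('front edge',m(205,288,254,308)); print('boss+tab',m(216,245,236,275))
# expected pixel shift for 8mm
o0=np.array([577.5,44.4,0]);y=np.array([-.175,.985,0])
for d in(0,8):print(proj(s,o0+(205+d)*y+[0,0,89]))
E
```

```text
stub end (0.892, np.float32(-1.4624771), np.float32(2.4324543))
front edge (0.938, np.float32(-1.6060827), np.float32(2.4045844))
boss+tab (0.904, np.float32(-1.0671664), np.float32(1.7734065))
(np.float64(227.0), np.float64(281.0))
(np.float64(225.4), np.float64(283.6))
```

Call:
play_rows(
  commands=[
    {"x": -0.01,"y": 0,"z": 0,"twist": 0},
    {"x": -0.02,"y": 0,"z": -0.02,"twist": 0},
    {"x": -0.03,"y": 0,"z": -0.05,"twist": 0},
    {"x": -0.03,"y": 0,"z": -0.09,"twist": 0},
    {"x": -0.02,"y": 0,"z": -0.13,"twist": 0},
    {"x": 0,"y": 0,"z": -0.17,"twist": 0},
    {"x": 0.02,"y": 0,"z": -0.2,"twist": 0},
    {"x": 0.034,"y": 0,"z": -0.2,"twist": 0},
  ],
  jaw=0,
)

```text
time: 14.05
tool_pos: [578.1, 45.0, 291.9]
tcp_rot: [3.132, 0.002, 1.746]
contact_force: [0.4, 0.3, 0.6]
grip_width: 59.6
finger_force: 0.0
```

Call:
play_rows(
  commands=[
    {"x": 0,"y": 0,"z": 0,"twist": 0},
    {"x": 0,"y": 0,"z": 0,"twist": 0},
    {"x": 0,"y": 0,"z": 0,"twist": 0},
    {"x": 0,"y": 0,"z": 0,"twist": 0},
    {"x": 0,"y": 0,"z": 0,"twist": 0},
    {"x": 0,"y": 0,"z": 0,"twist": 0},
    {"x": 0,"y": 0,"z": 0,"twist": 0},
    {"x": 0,"y": 0,"z": 0,"twist": 0},
  ],
)

```text
time: 14.85
tool_pos: [576.5, 44.7, 286.7]
tcp_rot: [3.142, 0.0, 1.746]
contact_force: [-0.1, -0.8, 1.2]
grip_width: 92.0
finger_force: 0.0
```

```bash
python3 - <<'E'
from h import *
c=snap('wrist','w5.png');print(bot.get_obs()['tool_pos'],bot.get_obs()['tcp_rot'])
cv2.imwrite('pics/d5.png',cv2.resize(cv2.imread('pics/w5.png')[0:300,160:560],(800,600),interpolation=2))
E
```

```text
[576.42827902  44.70574058 286.71844852] [3.14153344e+00 1.01431120e-04 1.74605375e+00]
```

View pics/d5.png

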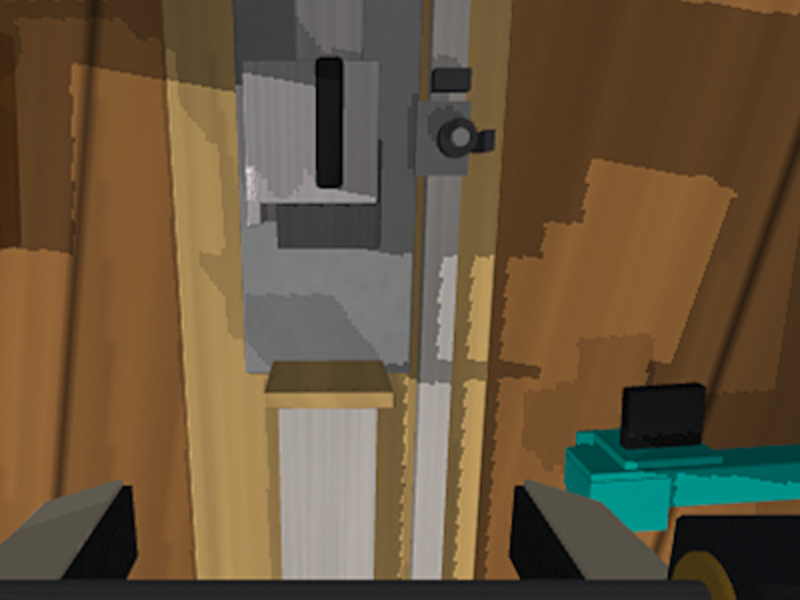

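```bash
python3 - <<'E'
from h import *
c=load('w5.png');t=bot.get_obs()['tool_pos']
a=1.746;x=np.array([np.cos(a),np.sin(a),0]);y=np.array([np.sin(a),-np.cos(a),0])
P=lambda u,v:plane(c,159.75+u/2,v/2-.25,151)
p,q=P(328,187),P(329.5,58);m=(p+q)/2;print(p,q,np.linalg.norm(p-q),m,'tool x,y',(m-t)@x,(m-t)@y)
E
```

```text
[563.9 120.9 151. ] [556.9 162.7 151. ] 42.38207168131353 [560.4 141.8 151. ] tool x,y 98.40171739199913 1.1414707730030909
```

Call:
play_rows(
  commands=[
    {"x": 0.02,"y": 0.001,"z": 0,"twist": 0},
    {"x": 0.05,"y": 0.001,"z": 0,"twist": 0},
    {"x": 0.08,"y": 0.001,"z": 0,"twist": 0},
    {"x": 0.098,"y": 0.001,"z": 0.02,"twist": 0},
    {"x": 0.098,"y": 0.001,"z": 0.04,"twist": 0},
    {"x": 0.098,"y": 0.001,"z": 0.06,"twist": 0},
    {"x": 0.098,"y": 0.001,"z": 0.08,"twist": 0},
    {"x": 0.098,"y": 0.001,"z": 0.08,"twist": 0},
  ],
)

```text
time: 15.7
tool_pos: [558.8, 141.3, 204.1]
tcp_rot: [-3.136, -0.0, 1.746]
contact_force: [-0.5, -0.4, -0.2]
grip_width: 91.7
finger_force: 0.0
```

Call:
play_rows(
  commands=[
    {"x": 0,"y": 0,"z": 0.01,"twist": 0},
    {"x": 0,"y": 0,"z": 0.02,"twist": 0},
    {"x": 0,"y": 0,"z": 0.03,"twist": 0},
    {"x": 0,"y": 0,"z": 0.04,"twist": 0},
    {"x": 0,"y": 0,"z": 0.05,"twist": 0},
    {"x": 0,"y": 0,"z": 0.057,"twist": 0},
    {"x": 0,"y": 0,"z": 0.062,"twist": 0},
    {"x": 0,"y": 0,"z": 0.062,"twist": 0},
  ],
)

```text
time: 16.5
tool_pos: [560.0, 141.3, 143.9]
tcp_rot: [-3.14, 0.0, 1.746]
contact_force: [-0.0, 0.2, 0.3]
grip_width: 91.7
finger_force: 0.0
```

Call:
play_rows(
  commands=[
    {"x": 0,"y": 0,"z": 0,"twist": 0},
    {"x": 0,"y": 0,"z": 0,"twist": 0},
    {"x": 0,"y": 0,"z": 0,"twist": 0},
    {"x": 0,"y": 0,"z": 0,"twist": 0},
    {"x": 0,"y": 0,"z": 0,"twist": 0},
    {"x": 0,"y": 0,"z": 0,"twist": 0},
    {"x": 0,"y": 0,"z": 0,"twist": 0},
    {"x": 0,"y": 0,"z": 0,"twist": 0},
  ],
  jaw=1,
)

```text
time: 17.3
tool_pos: [560.3, 141.4, 144.7]
tcp_rot: [3.142, 0.0, 1.746]
contact_force: [0.2, 0.8, 0.3]
grip_width: 32.3
finger_force: 0.0
```

Call:
play_rows(
  commands=[
    {"x": 0,"y": 0,"z": 0,"twist": 0},
    {"x": 0,"y": 0,"z": 0,"twist": 0},
    {"x": 0,"y": 0,"z": 0,"twist": 0},
    {"x": 0,"y": 0,"z": 0,"twist": 0},
    {"x": 0,"y": 0,"z": 0,"twist": 0},
    {"x": 0,"y": 0,"z": 0,"twist": 0},
    {"x": 0,"y": 0,"z": 0,"twist": 0},
    {"x": 0,"y": 0,"z": 0,"twist": 0},
  ],
)

```text
time: 18.1
tool_pos: [560.4, 141.3, 144.7]
tcp_rot: [3.141, 0.0, 1.746]
contact_force: [0.1, 0.1, -0.4]
grip_width: 9.8
finger_force: 30.0
```

Call:
play_rows(
  commands=[
    {"x": 0,"y": -0.002,"z": 0,"twist": 0},
    {"x": 0,"y": -0.004,"z": 0,"twist": 0},
    {"x": 0,"y": -0.006,"z": 0,"twist": 0},
    {"x": 0,"y": -0.008,"z": 0,"twist": 0},
    {"x": 0,"y": -0.01,"z": 0,"twist": 0},
    {"x": 0,"y": -0.012,"z": 0,"twist": 0},
    {"x": 0,"y": -0.014,"z": 0,"twist": 0},
    {"x": 0,"y": -0.014,"z": 0,"twist": 0},
  ],
)

```text
time: 18.9
tool_pos: [548.4, 139.2, 144.8]
tcp_rot: [3.137, 0.0, 1.746]
contact_force: [8.9, 1.8, -7.4]
grip_width: 10.2
finger_force: 30.0
```

Call:
play_rows(
  commands=[
    {"x": 0,"y": 0,"z": 0,"twist": 0},
    {"x": 0,"y": 0,"z": 0,"twist": 0},
    {"x": 0,"y": 0,"z": 0,"twist": 0},
    {"x": 0,"y": 0,"z": 0,"twist": 0},
    {"x": 0,"y": 0,"z": 0,"twist": 0},
    {"x": 0,"y": 0,"z": 0,"twist": 0},
    {"x": 0,"y": 0,"z": 0,"twist": 0},
    {"x": 0,"y": 0,"z": 0,"twist": 0},
  ],
)

```text
time: 19.7
tool_pos: [548.6, 139.2, 144.8]
tcp_rot: [3.136, 0.0, 1.746]
contact_force: [9.4, 1.7, -7.2]
grip_width: 9.5
finger_force: 30.0
```

Call:
play_rows(
  commands=[
    {"x": 0,"y": -0.001,"z": -0.002,"twist": 0},
    {"x": 0,"y": -0.001,"z": -0.005,"twist": 0},
    {"x": 0,"y": -0.001,"z": -0.009,"twist": 0},
    {"x": 0,"y": -0.001,"z": -0.014,"twist": 0},
    {"x": 0,"y": -0.001,"z": -0.019,"twist": 0},
    {"x": 0,"y": -0.001,"z": -0.024,"twist": 0},
    {"x": 0,"y": -0.001,"z": -0.029,"twist": 0},
    {"x": 0,"y": -0.001,"z": -0.032,"twist": 0},
  ],
)

```text
time: 20.5
tool_pos: [545.5, 138.8, 176.6]
tcp_rot: [-3.141, 0.0, 1.746]
contact_force: [0.7, -0.1, -6.4]
grip_width: 9.6
finger_force: 30.0
```

Call:
play_rows(
  commands=[
    {"x": 0,"y": 0,"z": -0.008,"twist": 0},
    {"x": 0,"y": 0,"z": -0.018,"twist": 0},
    {"x": 0,"y": 0,"z": -0.03,"twist": 0},
    {"x": 0,"y": 0,"z": -0.042,"twist": 0},
    {"x": 0,"y": 0,"z": -0.054,"twist": 0},
    {"x": 0,"y": 0,"z": -0.064,"twist": 0},
    {"x": 0,"y": 0,"z": -0.07,"twist": 0},
    {"x": 0,"y": 0,"z": -0.073,"twist": 0},
  ],
)

```text
time: 21.3
tool_pos: [545.7, 138.8, 250.5]
tcp_rot: [3.141, 0.0, 1.746]
contact_force: [1.7, -0.8, -6.6]
grip_width: 9.7
finger_force: 30.0
```

Call:
play_rows(
  commands=[
    {"x": 0,"y": 0.006,"z": 0,"twist": 0},
    {"x": 0,"y": 0.006,"z": 0,"twist": 0},
    {"x": 0,"y": 0.006,"z": 0,"twist": 0},
    {"x": 0,"y": 0.006,"z": 0,"twist": 0},
    {"x": 0,"y": 0.006,"z": 0,"twist": 0},
    {"x": 0,"y": 0.006,"z": 0,"twist": 0},
    {"x": 0,"y": 0.006,"z": 0,"twist": 0},
    {"x": 0,"y": 0.006,"z": 0,"twist": 0},
  ],
)

```text
time: 22.1
tool_pos: [551.5, 139.8, 249.7]
tcp_rot: [3.141, 0.0, 1.746]
contact_force: [0.6, -1.0, -6.4]
grip_width: 9.8
finger_force: 30.0
```

```bash
python3 - <<'E'
from h import *
snap('side','side6.png');o=bot.get_obs();print(o['tool_pos'],o['contact_force'],o['finger_force'],abs(o['dq']).max())
b=cv2.imread('pics/side6.png')[120:320,150:400]
cv2.imwrite('pics/d6.png',cv2.resize(b,None,fx=3,fy=3,interpolation=2))
E
```

```text
[551.4487173  139.82374915 249.70747603] [ 0.85726566 -0.0201608  -7.02849815] 29.99522566795349 0.0017002271081877113
```

View pics/d6.png

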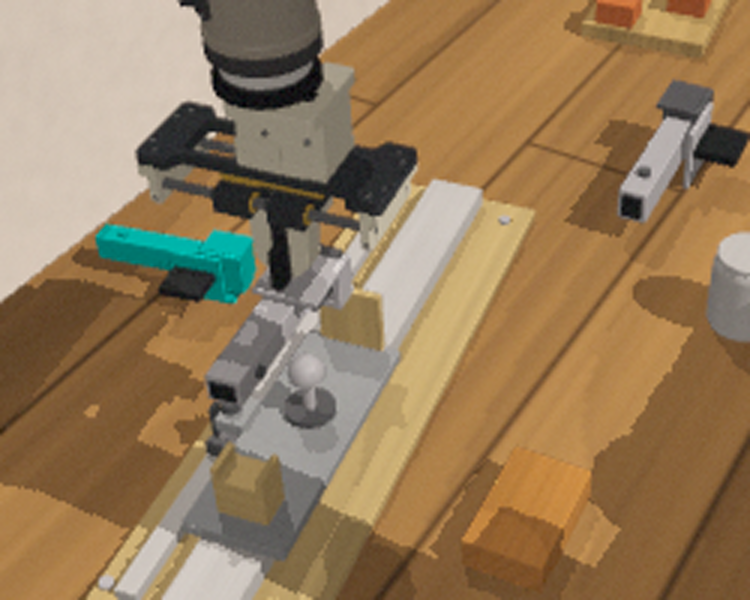

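The picture shows the coupler hanging level in the gripper, with its stub end at about (225,375). It is clear of the bare ball at (308,372), and the carrier's boss is at its notch tab at about (215,430).

```bash
python3 -c "
from plant import bot
print(bot.close_job())"
```

```text
the job is handed in; nothing more can be done
None
```

The job is handed in, with no verdict returned: the carrier clicked into the station notch, the latch was pulled about 12 mm, and the coupler was held level, gripped (30 N) and still about 105 mm above the ball, with 22 s of the 61 s used.

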